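# Open the press-and-turn jar and stand the dropper bottle in the dish

## Robot

A 6-joint arm with a two-finger parallel gripper is mounted at the origin on a cart in front of the work surface, level with it; the furniture and walls round the work are solid. World frame = base frame: x ahead of the robot, y to its left, z up, the work surface at z = 0. Lengths are in m, angles in rad, forces in N, time in s.
With the tool pointing down it reaches from about 0.375 to 0.975 m from the base axis. Payload 3.8 kg.
Tool frame: the origin (TCP) lies midway between the tips of the shut fingers; the grasp point (between the pads) lies 19 mm behind it; x points along the fingers, y is the direction in which the jaws open and shut, and the axes are right-handed (so a half turn about x gives the same grasp; the last joint's range is limited). The gripper opens to 88 mm and grips with 3 to 60 N. Pads are 18 mm wide; open, the fingers measure 123 mm over their backs; the gripper's body (75 mm by 187 mm) begins 45 mm behind the grasp point.
Start: joints at [-1.273, 0.264, 1.604, -0, 1.274, -0.037], TCP at [0.222, -0.638, 0.239] pointing down, gripper open.
Joint ranges: [-2.63, 2.63], [-0.94, 2.18], [0.31, 2.57], [-1.31, 4.45], [0, 2.66], [-2.55, 2.55]. Speed limits (rad/s): [2.57, 2.57, 3.14, 3.14, 3.14, 3.14].

## Interface

Orientations are given as a rotation vector (axis times angle).
In Python, from cell import manip, inverse_kinematics, cams, order gives the robot as it stands. Calls block until the motion is done:
- manip.move_pose(position, orientation): joint-space move of the TCP to a pose.
- manip.move_linear(position, rate=0.15, rot=None): straight line of the TCP; rot=None keeps the orientation; rate is the mean speed in m/s.
- manip.set_joints(angles): joint-space move.
- manip.set_gripper(opening, force=None): finger opening in m; force is the grip in N (None keeps the last); returns when the fingers have stopped.
- manip.dwell(seconds).
- inverse_kinematics(position, orientation): joint angles nearest the present ones, or None.
- manip.state(): the state.
- cams.capture(name): name is "side" or "top" or "wrist"; returns a dict with "image" (420x560x3 uint8, blue, green, red), "z_map" (420x560 float32, m along the optical axis (not along the pixel's ray), 0 where there is no reading), "intrinsics" (3x3 intrinsics, pixels), "k1" (the pictures are not rectified: a ray, as slopes to the right and down, at radius r is drawn at 1 + k1 r^2 times it, then the intrinsics apply), "position" and "orientation" of the camera in the world; the wrist camera has in their place "T_tool_cam" (4x4, takes a point from camera to tool coordinates, whose origin is the TCP and whose axes are the tool frame's). Camera axes: x right, y down, z forward; pixel columns grow to the right and rows downward; lengths in m; the calibration is good to about 2 mm. A picture is of the moment at which its call begins: read the wrist's pose just before it.
A pose or a line that the arm cannot do raises manip.IKError and nothing moves.
- order.close_job(): hands the job in, once; it reports no verdict.
The state is a dict: "clock": time; "joint_pos": joint angles; "joint_velocities": joint speeds; "tau": joint torques, N m; "tool_pos": TCP position; "tcp_rot": TCP orientation; "contact_force": force on the tool from outside, world axes, zero at the start; "moment": the same for the moment, N m; "gripper_width": finger opening in m.
Only numpy, scipy, OpenCV 4.12 (cv2) and the standard library are available. Lean on these libraries where they do the work, as an engineer would, in place of code of your own. Each camera call takes 0.05 s, during which the arm holds its last target. There are 200 camera calls.

## Task

Open the white containment jar that leans in the metal stand: its tall black cap only spins idly unless it is pressed down along the jar's axis while you turn it anticlockwise. Lift the cap off and stand it on the worktop, open end down; then draw the dropper bottle out of the jar, never letting it tip over, and stand it upright on the floor of the tan dish. Let go of everything and leave the other things on the worktop where they are, neither pushed aside nor knocked over.

Things in the scene. Friction and masses are not known exactly. Their poses are not given: they have to be found in the camera images.
- jar: White plastic jar, 43 mm across, 70 mm tall, fixed in an aluminium cup (57 mm across, ends at z = 36 mm) on a steel stand (base plate 120 x 100 mm); none of it moves. It leans 30 degrees from vertical, roughly towards the robot. Origin: centre of its underside, 36 mm above the worktop, 30 mm behind the plate's centre; z along the axis, out of the mouth; rim at z = 70 mm; y level.
- cap: Tall black two-piece cap, ribbed, 61 mm across, 72 mm tall, 0.1 kg. Origin: centre of its open lower rim, z to the closed top; on the jar it sits at jar z = 53.5 mm. The shell spins idly until pressed down its spring (3 N, 11 N at the full 5 mm); over the last 2 mm its teeth (20 degrees of play) drive the inner part. To take it off, pull along the axis, 60 mm to clear the bottle.
- inner_mark (a point): A point on the cap's white inner part, 24 mm from the axis. At the start it lies at neck_mark. Lugs hold the inner part on the neck until it has been turned anticlockwise (seen from above the cap) by 45 degrees; up to 120 degrees is harmless, clockwise it is stopped. Keep the shell pressed down while turning.
- neck_mark (a point): A fixed point on the jar's neck, 24 mm from the axis on its +x side, at jar z = 58.7 mm.
- dropper: Amber dropper bottle, 102 mm tall, about 0.07 kg: body 33 mm across, collar 24 mm across from 62 to 77 mm, rubber bulb (rigid here) 13 mm across from 77 to 102 mm. Origin: centre of its underside, z to the bulb. At the start it stands in the closed jar on its 4 mm floor: collar and bulb stand out of the rim by 36 mm, 2.5 mm of play round the body. It swings between the pads unless gripped firmly.
- dish: Small tan dish, 83 mm across at the rim, 38 mm high, 0.045 kg, loose; floor about 50 mm across, 3 mm above the worktop. Origin: centre of its underside, z up. The dish and the jar's stand stand left and right of each other, either way round; the near half of the worktop midway between them is free.
- tape_roll: Bystander: roll of masking tape lying flat, 78 mm across, 19 mm high. Origin at the centre of its underside.
- small_jar: Bystander: white reagent jar with a red screw cap, 56 mm across, 122 mm tall. Origin at the centre of its underside.
- grease_tube: Bystander: lying tube of grease, 136 mm long, 36 mm wide. Origin at the centre of its underside.

How it is judged:
On the way, in this order (a step that is already met when the one before it is completed fails the run):
1. pressed down, the cap is turned until its inner part has gone round by 42 degrees or more, still on the neck (distance between inner_mark and neck_mark above 0.0172 m and z of cap in the frame of jar between 0.044 and 0.058 m), for 0.1 s.
2. the cap stands on the worktop, open end down, released, and the dropper bottle is still in the jar (height (world z) of cap below 0.006 m and angle between cap's own z axis and vertical below 0.1 rad and contact force between the fingers and cap below 0.1 N and z of dropper in the frame of jar below 0.02 m), for 0.2 s.
3. the dropper bottle is drawn out of the jar ((z of dropper in the frame of jar above 0.07 m or horizontal distance between dropper and jar above 0.1 m)), for 0.1 s.
At the end, for the whole second after the job is handed in: The dropper bottle stands still and upright (within 6 degrees) on the dish's floor, within 14 mm of its centre; the dish stands flat on the worktop; the cap stands still on the worktop, open end down (within 6 degrees); everything is released (horizontal distance between dropper and dish below 0.014 m and z of dropper in the frame of dish below 0.009 m and angle between each of dropper, cap's own z axis and vertical below 0.1 rad and angle between dish's own z axis and vertical below 0.08 rad and height (world z) of each of dish, cap below 0.006 m and linear speed of each of dropper, cap below 0.02 m/s); the robot touches nothing.
It fails at once if a bystander is pushed more than 25 mm or knocked over (distance of any of tape_roll, small_jar, grease_tube from where it was at the start of the episode above 0.025 m or angle between small_jar's own z axis and vertical above 0.4 rad).
It fails at once if the dropper bottle is tipped over (angle between dropper's own z axis and vertical above 1.2 rad).
It also fails if it takes over 59 s, if anything falls off the work surface, if the arm or the gripper's body presses on something with over 40 N, if the wrist force passes 120 N, or if a joint passes its speed limit or range.

## Working session

There is one attempt and no reset: what is moved stays moved. The work goes in short steps, each a Python script; the robot and the scene stay as the last script left them, time stands still between calls to the robot, and variables do not carry over. Pictures are saved under pics/ and viewed, about 8 in all and at most 12, crops included, and the job is handed in when it is done.

```bash
ls; mkdir -p pics; python3 - <<'E'
from cell import manip, cams
import cv2, numpy as np
ims=[]
for n in ("top","side"):
    c=cams.capture(n); cv2.imwrite(f"pics/{n}0.png",c["image"]); np.savez(f"{n}0.npz",**c)
    print(n,c["intrinsics"].tolist() if hasattr(c["intrinsics"],'tolist') else c["intrinsics"],c["k1"],c["position"],c["orientation"])
s=manip.state(); print(s)
E
```

```text
pics
top [[446.37544935969714, 0.0, 289.3183069670848], [0.0, 446.37544935969714, 209.31110892638708], [0.0, 0.0, 1.0]] -0.06963242748128837 [ 0.40748723 -0.00437363  1.11040539] [-2.1797918   2.02461929 -0.22622855]
side [[451.8046433687959, 0.0, 278.9985998553701], [0.0, 451.8046433687959, 213.76285216607747], [0.0, 0.0, 1.0]] -0.010334490634340028 [0.53209923 0.47193626 1.00533533] [-0.3424397   2.9860572  -0.74365748]
{'clock': 0.1, 'joint_pos': array([-1.27288313e+00,  2.64666193e-01,  1.60522059e+00, -2.91453044e-05,
        1.27372393e+00, -3.69354299e-02]), 'joint_velocities': array([-0.00124841, -0.00276818, -0.00301564,  0.00037943, -0.00080686,
       -0.00050918]), 'tau': array([ 5.44388922e-05, -5.03618109e+01, -3.58069718e+01,  7.30598602e-02,
        2.33914558e-02, -6.49676690e-05]), 'tool_pos': array([ 0.22160035, -0.63690645,  0.23752945]), 'tcp_rot': array([ 2.04041591,  0.34696994, -2.04101654]), 'contact_force': array([0.25045662, 1.36888781, 0.30562822]), 'moment': array([ 0.01522854,  0.020271  , -0.03999786]), 'gripper_width': 0.0883548223991618}
```

View pics/top0.png

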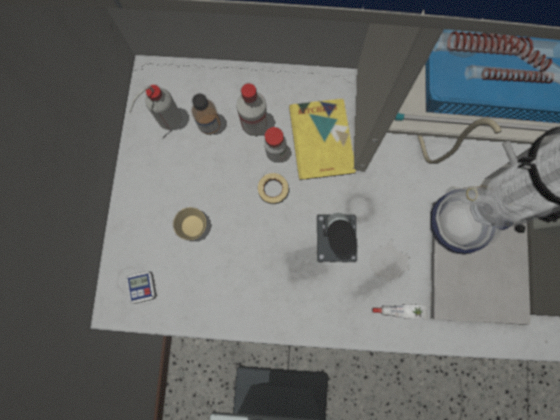

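View pics/side0.png

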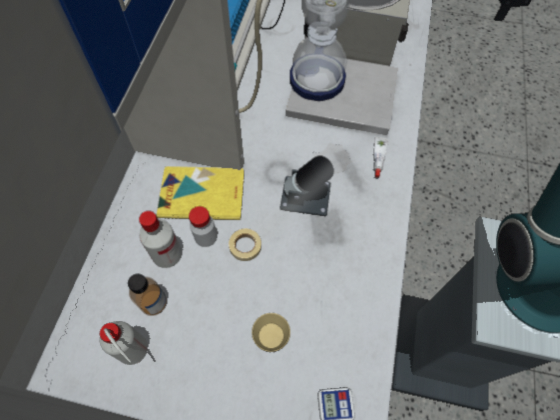

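```bash
cat > h.py <<'E'
import numpy as np, cv2
from scipy.spatial.transform import Rotation as R
from scipy.optimize import least_squares
def cloud(c, pose=None):
    K=np.array(c["intrinsics"]); k1=float(c["k1"]); z=c["z_map"]; h,w=z.shape
    v,u=np.mgrid[:h,:w].astype(np.float64)
    pts=np.stack([u.ravel(),v.ravel()],1)[:,None]
    n=cv2.undistortPoints(pts,K,np.array([k1,0,0,0,0.]))[:,0].reshape(h,w,2)
    P=np.dstack([n[...,0]*z,n[...,1]*z,z])
    if pose is None: Rm,t=R.from_rotvec(c["orientation"]).as_matrix(),np.array(c["position"])
    else:
        T=pose@np.array(c["T_tool_cam"]); Rm,t=T[:3,:3],T[:3,3]
    W=P@Rm.T+t; W[z==0]=np.nan
    return W
E
python3 - <<'E'
from h import *
C={n:dict(np.load(f"{n}0.npz")) for n in ("top","side")}
W={n:cloud(c) for n,c in C.items()}
for n in C:
    w=W[n]; 
    pl=w[(np.abs(w[...,2])<.02)&(w[...,0]>.3)&(w[...,0]<.9)]
    A=np.c_[pl[:,:2],np.ones(len(pl))]; print(n,"plane",np.linalg.lstsq(A,pl[:,2],rcond=None)[0],np.median(pl[:,2]))
def reg(n,u0,u1,v0,v1):
    im=C[n]["image"][v0:v1,u0:u1].astype(int); return W[n][v0:v1,u0:u1].reshape(-1,3),im.reshape(-1,3)
for n,b in (("top",(172,212,205,243)),("side",(248,294,310,354))):
    p,i=reg(n,*b); m=p[:,2]>.031
    print("dish",n,cv2.minEnclosingCircle(p[m][:,:2].astype(np.float32)),np.nanmax(p[:,2]), m.sum())
for n,b in (("top",(255,292,170,206)),("side",(226,265,227,262))):
    p,i=reg(n,*b); m=p[:,2]>.012; print("tape",n,cv2.minEnclosingCircle(p[m][:,:2].astype(np.float32)),np.nanmax(p[:,2]))
for n,b in (("top",(260,290,126,162)),("side",(188,217,205,245))):
    p,i=reg(n,*b); m=p[:,2]>.09; print("sjar",n,cv2.minEnclosingCircle(p[m][:,:2].astype(np.float32)),np.nanmax(p[:,2]))
for n,b in (("top",(368,430,298,324)),("side",(368,392,133,182))):
    p,i=reg(n,*b); m=p[:,2]>.01; print("tube",n,p[m].min(0),p[m].max(0))
cl=[]
for n,b in (("top",(312,362,208,268)),("side",(276,338,150,218))):
    p,i=reg(n,*b); 
    m=(p[:,2]>.08)&(i.max(1)<90); q=p[m]; print(n,len(q),q.min(0),q.max(0),q.mean(0)); cl.append(q)
    # plate
    m=(p[:,2]>.004)&(p[:,2]<.02); print(" plate",cv2.minAreaRect(p[m][:,:2].astype(np.float32)))
# walls: anything high
for n in W:
    w=W[n][...].reshape(-1,3); m=(w[:,2]>.2)&(np.hypot(w[:,0],w[:,1])<1.2)&(w[:,0]>.3)
    q=w[m]; 
    if len(q):
        k=np.round(q/.1).astype(int); uq,ct=np.unique(k,axis=0,return_counts=True); print(n,[(a.tolist(),int(c)) for a,c in zip(uq,ct) if c>30])
np.savez("capcl.npz",top=cl[0],side=cl[1])
E
```

```text
top plane [ 0.00420214 -0.00036441 -0.0006654 ] 0.0009498402911951587
side plane [ 0.0025995  -0.00138865  0.00016769] 0.0007594226274754146
dish top ((0.5922444462776184, 0.2524009644985199), 0.04209441319108009) 0.04314546641756345 190
dish side ((0.5915957093238831, 0.2512191832065582), 0.04176425188779831) 0.04455584288950676 262
tape top ((0.7030550241470337, 0.05498076230287552), 0.0400506965816021) 0.02545153093708552
tape side ((0.7022311091423035, 0.056078217923641205), 0.04028426110744476) 0.02536340824602068
sjar top ((0.8016466498374939, 0.05744163691997528), 0.02355959080159664) 0.1272754381705149
sjar side ((0.8002855181694031, 0.056503672152757645), 0.023642048239707947) 0.12619913511446557
tube top [ 0.4036779  -0.33752601  0.01005035] [ 0.43778439 -0.20609316  0.02968393]
tube side [ 0.40482296 -0.35372233  0.01010479] [ 0.43979749 -0.20616638  0.02834389]
top 836 [ 0.53100759 -0.1439147   0.08372255] [ 0.615465   -0.08187673  0.16207928] [ 0.56879282 -0.11133904  0.1395344 ]
 plate ((0.5908428430557251, -0.11260777711868286), (0.15005280077457428, 0.1218665838241577
[... 2706 characters left out ...]
7, 5, 6], 421), ([7, 5, 7], 466), ([7, 5, 8], 108), ([8, -5, 3], 88), ([8, -4, 3], 539), ([8, -3, 2], 68), ([8, -3, 3], 889), ([8, -3, 4], 246), ([8, -2, 2], 73), ([8, -2, 3], 444), ([8, -2, 4], 228), ([8, -2, 5], 138), ([8, -1, 2], 523), ([8, -1, 3], 1288), ([8, -1, 4], 1727), ([8, -1, 5], 1278), ([8, 1, 6], 48), ([8, 1, 7], 199), ([8, 2, 6], 134), ([8, 2, 7], 1484), ([8, 2, 8], 1050), ([8, 3, 6], 328), ([8, 3, 7], 5021), ([8, 3, 8], 2901), ([8, 4, 6], 342), ([8, 4, 7], 2051), ([8, 5, 3], 56), ([8, 5, 4], 94), ([8, 5, 5], 125), ([8, 5, 6], 73), ([9, -4, 3], 33), ([9, -1, 2], 610), ([9, -1, 3], 1359), ([9, -1, 4], 786), ([9, 5, 3], 55), ([9, 5, 4], 32), ([10, -1, 2], 263), ([10, -1, 3], 95)]
```

```bash
cat >> h.py <<'E'
LEAN=np.radians(30)
def jar(x,y,yaw):
    """jar pose; yaw = horizontal direction in which the jar leans"""
    T=np.eye(4); ax=np.array([np.sin(LEAN)*np.cos(yaw),np.sin(LEAN)*np.sin(yaw),np.cos(LEAN)])
    yv=np.array([-np.sin(yaw),np.cos(yaw),0]); T[:3,:3]=np.c_[np.cross(yv,ax),yv,ax]; T[:3,3]=[x,y,.036]; return T
def cylres(p,r,h):  # distance to the capped cylinder's surface
    rr=np.hypot(p[:,0],p[:,1])-r; a=np.maximum(p[:,2]-h,-p[:,2])
    return np.where((rr>0)&(a>0),np.hypot(rr,a),np.maximum(rr,a))
E
python3 - <<'E'
from h import *
d=np.load("capcl.npz")
def fit(q,off=0):
    def res(v):
        T=jar(*v[:3]); T=T.copy(); T[2,3]+=v[3]
        return np.r_[cylres((q-T[:3,3])@T[:3,:3]-[0,0,.0535],.0305,.072), v[3]*5]
    return least_squares(res,[.62,-.1,np.pi,0],loss="soft_l1",f_scale=.002)
for n,q in (("top",d["top"]),("side",d["side"]),("both",np.r_[d["top"],d["side"]])):
    s=fit(q); print(n,s.x,np.sqrt(np.mean(s.fun**2)),np.median(np.abs(s.fun)))
C={n:dict(np.load(f"{n}0.npz")) for n in ("top","side")}
for n in C:
    w=cloud(C[n]).reshape(-1,3); c=C[n]["image"].reshape(-1,3).max(1)
    m=(w[:,2]>.003)&(w[:,2]<.03)&(abs(w[:,0]-.59)<.1)&(abs(w[:,1]+.11)<.09)&(c<110)
    print(n,"plate",m.sum(),cv2.minAreaRect(w[m][:,:2].astype(np.float32)))
    m=(w[:,2]>.12)&(w[:,1]<-.15)&(w[:,0]>.15)&(w[:,0]<.75)&(w[:,1]>-.6)
    q=w[m]; k=np.round(q/.05).astype(int); u,ct=np.unique(k,axis=0,return_counts=True)
    print([((a*.05).round(2).tolist(),int(x)) for a,x in zip(u,ct) if x>15 and np.hypot(*(a[:2]*.05))<.68])
E
```

```text
top [ 6.18949867e-01 -1.10760478e-01  3.21108777e+00  6.12087793e-04] 0.0013808104231603792 0.0007556165187537905
side [ 6.19339081e-01 -1.11041797e-01  3.21364628e+00  5.81322334e-04] 0.0012591222439422383 0.000775715545377989
both [ 6.19143223e-01 -1.11015931e-01  3.21122188e+00  6.27398881e-04] 0.0013248357647621545 0.0007605960671267092
top plate 741 ((0.5873193740844727, -0.11341345310211182), (0.11879515647888184, 0.09933756291866302), 3.5652103424072266)
[([0.55, -0.35, 0.15], 201), ([0.55, -0.35, 0.2], 146), ([0.55, -0.35, 0.25], 194), ([0.55, -0.35, 0.35], 40), ([0.55, -0.35, 0.4], 158), ([0.55, -0.35, 0.45], 190), ([0.55, -0.35, 0.5], 232), ([0.55, -0.35, 0.55], 125), ([0.55, -0.3, 0.15], 22), ([0.6, -0.3, 0.15], 219), ([0.6, -0.3, 0.2], 193), ([0.6, -0.3, 0.25], 180), ([0.6, -0.3, 0.4], 274), ([0.6, -0.3, 0.45], 390), ([0.6, -0.3, 0.5], 281), ([0.6, -0.3, 0.55], 539), ([0.6, -0.3, 0.6], 284), ([0.6, -0.25, 0.4], 59), ([0.6, -0.25, 0.45], 382)]
side plate 918 ((0.5881521105766296, -0.11189748346805573), (0.11703772842884064, 0.09995246678590775), 3.8720855712890625)
[([0.15, -0.55, 0.3], 30), ([0.2, -0.6, 0.25], 110), ([0.2, -0.6, 0.3], 31), ([0.2, -0.55, 0.3], 146), ([0.25, -0.55, 0.3], 27), ([0.55, -0.35, 0.15], 133), ([0.55, -0.35, 0.2], 123), ([0.55, -0.35, 0.25], 112), ([0.55, -0.35, 0.35], 24), ([0.55, -0.35, 0.4], 36), ([0.55, -0.3, 0.15], 18), ([0.6, -0.3, 0.15], 232), ([0.6, -0.3, 0.2], 284), ([0.6, -0.3, 0.25], 135), ([0.6, -0.3, 0.35], 19), ([0.6, -0.3, 0.4], 76), ([0.6, -0.3, 0.45], 22), ([0.6, -0.25, 0.4], 71), ([0.6, -0.25, 0.45], 233)]
```

```bash
cat >> h.py <<'E'
J=jar(.6191,-.1110,3.2112); AX=J[:3,2]
def tool_rot(axis,psi):
    """tool x against axis; jaws at angle psi about the axis from the level direction"""
    ax=np.array(axis,float); lv=np.array([J[0,1],J[1,1],0.])
    y=R.from_rotvec(ax*psi).apply(lv); return R.from_matrix(np.c_[-ax,y,np.cross(-ax,y)]).as_rotvec()
def on_axis(z): return J[:3,3]+AX*z
E
python3 - <<'E'
from h import *
from cell import manip, inverse_kinematics as ik
p=on_axis(.0535+.045-.019); print(p,AX)
for d in range(-180,181,20):
    a=ik(p,tool_rot(AX,np.radians(d))); b=ik(p+AX*.1,tool_rot(AX,np.radians(d)))
    c=ik([.45,.07,.026],tool_rot([0,0,1],np.radians(d)))
    f=lambda q: None if q is None else np.round(q,2).tolist()
    print(d,f(a),f(b),f(c))
az=-1.27
for r,z in((.42,.35),(.42,.45),(.45,.3)):
    print(r,z,ik([r*np.cos(az),r*np.sin(az),z],manip.state()["tcp_rot"]))
E
```

```text
[ 0.57944626 -0.11376466  0.10484902] [-0.49878919 -0.03477557  0.8660254 ]
-180 [-0.36, -0.01, 2.28, 0.51, 0.44, -2.41] [-0.41, -0.24, 2.29, 0.39, 0.65, -2.31] [0.1, 0.1, 2.24, -0.0, 0.8, -1.54]
-160 None None [0.1, 0.1, 2.24, -0.0, 0.8, -1.89]
-140 None None [0.1, 0.1, 2.24, -0.0, 0.8, -2.24]
-120 None None None
-100 [-0.36, -0.01, 2.28, 0.51, 0.44, 2.48] None None
-80 [-0.36, -0.01, 2.28, 0.51, 0.44, 2.13] [-0.41, -0.24, 2.29, 0.39, 0.65, 2.23] None
-60 [-0.36, -0.01, 2.28, 0.51, 0.44, 1.78] [-0.41, -0.24, 2.29, 0.39, 0.65, 1.88] None
-40 [-0.36, -0.01, 2.28, 0.51, 0.44, 1.43] [-0.41, -0.24, 2.29, 0.39, 0.65, 1.53] [0.1, 0.1, 2.24, -0.0, 0.8, 2.3]
-20 [-0.36, -0.01, 2.28, 0.51, 0.44, 1.08] [-0.41, -0.24, 2.29, 0.39, 0.65, 1.18] [0.1, 0.1, 2.24, -0.0, 0.8, 1.95]
0 [-0.36, -0.01, 2.28, 0.51, 0.44, 0.73] [-0.41, -0.24, 2.29, 0.39, 0.65, 0.83] [0.1, 0.1, 2.24, -0.0, 0.8, 1.6]
20 [-0.36, -0.01, 2.28, 0.51, 0.44, 0.38] [-0.41, -0.24, 2.29, 0.39, 0.65, 0.48] [0.1, 0.1, 2.24, 0.0, 0.8, 1.25]
40 [-0.36, -0.01, 2.28, 0.51, 0.44, 0.03] [-0.41, -0.24, 2.29, 0.39, 0.65, 0.13] [0.1, 0.1, 2.24, 
[... 467 characters left out ...]
 0.0, 0.8, -0.49]
140 [-0.36, -0.01, 2.28, 0.51, 0.44, -1.71] [-0.41, -0.24, 2.29, 0.39, 0.65, -1.61] [0.1, 0.1, 2.24, -0.0, 0.8, -0.84]
160 [-0.36, -0.01, 2.28, 0.51, 0.44, -2.06] [-0.41, -0.24, 2.29, 0.39, 0.65, -1.96] [0.1, 0.1, 2.24, -0.0, 0.8, -1.19]
180 [-0.36, -0.01, 2.28, 0.51, 0.44, -2.41] [-0.41, -0.24, 2.29, 0.39, 0.65, -2.31] [0.1, 0.1, 2.24, -0.0, 0.8, -1.54]
0.42 0.35 [-1.32920572e+00 -2.84635486e-01  1.94657120e+00 -1.41990099e-04
  1.48167023e+00 -9.32537939e-02]
0.42 0.45 [-1.32920572e+00 -2.85666146e-01  1.77049053e+00 -1.41975717e-04
  1.65878156e+00 -9.32789078e-02]
0.45 0.3 [-1.32526052e+00 -2.06304059e-01  1.97495694e+00 -1.36084008e-04
  1.37495361e+00 -8.92947614e-02]
```

```bash
cat >> h.py <<'E'
def rep(m,s):
    t=m.state(); print(s,"t=%.2f"%t["clock"],"p",np.round(t["tool_pos"],4),"F",np.round(t["contact_force"],1),"Fax %.1f"%(t["contact_force"]@AX),"M",np.round(t["moment"],2),"w %.4f"%t["gripper_width"],"j6 %.3f"%t["joint_pos"][5]); return t
E
python3 - <<'E'
from h import *
from cell import manip, inverse_kinematics as ik
P=np.radians(-30); rv=tool_rot(AX,P)
q=ik([.42*np.cos(-1.27),.42*np.sin(-1.27),.40],manip.state()["tcp_rot"])
manip.set_joints(q); rep(manip,"retract")
g=ik(on_axis(.1795),rv)
q=np.array(q); q[0]=g[0]; q[5]=g[5]; manip.set_joints(q); rep(manip,"swing")
manip.move_pose(on_axis(.1795),rv); rep(manip,"pre")
manip.move_linear(on_axis(.0795),rate=.1); rep(manip,"at cap")
import cv2
from cell import cams
cv2.imwrite("pics/side1.png",cams.capture("side")["image"][90:290,180:450])
E
```

```text
retract t=1.26 p [ 0.1246 -0.4015  0.3993] F [-0.5 -0.1 -0.9] Fax -0.6 M [ 0.04 -0.04 -0.01] w 0.0883 j6 -0.093
swing t=2.65 p [ 0.3946 -0.1447  0.3995] F [-0.8  0.4 -0.5] Fax -0.1 M [0.1  0.03 0.03] w 0.0884 j6 1.356
pre t=3.62 p [ 0.5301 -0.1183  0.1926] F [-0.3  0.1  0.2] Fax 0.3 M [0.06 0.16 0.02] w 0.0879 j6 1.356
at cap t=4.78 p [ 0.5797 -0.1139  0.1054] F [-0.  -0.  -0.4] Fax -0.3 M [ 0.12  0.22 -0.02] w 0.0882 j6 1.256
```

View pics/side1.png

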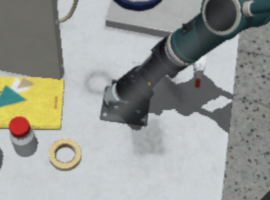

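The picture shows the gripper coaxial with the cap over the stand at about (125,100), with the bystanders undisturbed. Next I grip, then press under force control.

```bash
python3 - <<'E'
from h import *
from cell import manip, inverse_kinematics as ik
manip.set_gripper(.04,60); t=rep(manip,"gripped"); F0=t["contact_force"]@AX
for d in np.arange(.001,.0076,.0005):
    manip.move_linear(on_axis(.0795-d),rate=.02); manip.dwell(.1); t=rep(manip,"press %.4f"%d)
    if t["contact_force"]@AX-F0>13: break
E
```

```text
gripped t=5.36 p [ 0.5795 -0.1139  0.1051] F [-1.7  0.4  1.8] Fax 2.4 M [ 0.04  0.33 -0.01] w 0.0608 j6 1.256
press 0.0010 t=5.71 p [ 0.5801 -0.1138  0.1042] F [-1.8 -0.4  3.7] Fax 4.1 M [0.   0.32 0.02] w 0.0601 j6 1.254
press 0.0015 t=6.06 p [ 0.5803 -0.1138  0.1037] F [-2.9 -0.2  4.3] Fax 5.1 M [-0.    0.29  0.01] w 0.0604 j6 1.254
press 0.0020 t=6.41 p [ 0.5806 -0.1138  0.1033] F [-2.7 -0.5  3.9] Fax 4.7 M [-0.01  0.29 -0.02] w 0.0601 j6 1.253
press 0.0025 t=6.76 p [ 0.5807 -0.1138  0.103 ] F [-5.3 -0.4  7.2] Fax 8.9 M [0.01 0.46 0.04] w 0.0602 j6 1.252
press 0.0030 t=7.11 p [ 0.5809 -0.1137  0.1028] F [-9.  -0.5 10.9] Fax 14.0 M [0.   0.62 0.03] w 0.0604 j6 1.251
press 0.0035 t=7.46 p [ 0.581  -0.1138  0.1027] F [-12.   -1.1  13.4] Fax 17.6 M [-0.05  0.84  0.01] w 0.0601 j6 1.250
```

```bash
python3 - <<'E'
from h import *
from cell import manip, inverse_kinematics as ik
d=.0035
for a in range(-25,6,5):
    manip.set_joints(ik(on_axis(.0795-d),tool_rot(AX,np.radians(a)))); manip.dwell(.05); t=rep(manip,"psi %d d %.4f"%(a,d)); 
    print("   torque about axis %.2f"%(t["moment"]@AX), "jar z of tcp %.4f"%((t["tool_pos"]-J[:3,3])@AX))
    if t["contact_force"]@AX<13: d+=.0005
E
```

```text
psi -25 d 0.0035 t=7.76 p [ 0.5813 -0.1138  0.1028] F [-10.5   0.1  12. ] Fax 15.6 M [ 0.06  0.71 -0.02] w 0.0598 j6 1.163
   torque about axis -0.07 jar z of tcp 0.0768
psi -20 d 0.0035 t=8.06 p [ 0.5814 -0.1137  0.1029] F [-8.6 -0.1 12.1] Fax 14.8 M [ 0.09  0.64 -0.08] w 0.0603 j6 1.076
   torque about axis -0.14 jar z of tcp 0.0768
psi -15 d 0.0035 t=8.36 p [ 0.5814 -0.1136  0.1029] F [-9.2  0.6 12.4] Fax 15.3 M [0.18 0.59 0.02] w 0.0604 j6 0.989
   torque about axis -0.09 jar z of tcp 0.0768
psi -10 d 0.0035 t=8.66 p [ 0.5814 -0.1135  0.1028] F [-8.9  0.4 13.2] Fax 15.9 M [ 0.17  0.59 -0.01] w 0.0603 j6 0.902
   torque about axis -0.11 jar z of tcp 0.0768
psi -5 d 0.0035 t=8.96 p [ 0.5815 -0.1136  0.1029] F [-9.7 -0.6 11.8] Fax 15.1 M [ 0.18  0.62 -0.  ] w 0.0603 j6 0.814
   torque about axis -0.11 jar z of tcp 0.0768
psi 0 d 0.0035 t=9.26 p [ 0.5815 -0.1136  0.1029] F [-9.5  0.6 12.2] Fax 15.3 M [0.17 0.59 0.01] w 0.0602 j6 0.727
   torque about axis -0.09 jar z of tcp 0.0768
psi 5 d 0.0035 t=9.56 p [ 0.5814 -0.1135  0.1028] F [-9.5  0.9 13.7] Fax 16.6 M [0.15 0.61 0.02] w 0.0605 j6 0.640
   torque about axis -0.08 jar z of tcp 0.0768
```

```bash
python3 - <<'E'
from h import *
from cell import manip, inverse_kinematics as ik
d=.0038
for a in range(10,61,5):
    manip.set_joints(ik(on_axis(.0795-d),tool_rot(AX,np.radians(a)))); t=manip.state()
    F=t["contact_force"]@AX; z=(t["tool_pos"]-J[:3,3])@AX
    print(a,"t %.2f Fax %.1f tau %.2f z %.4f"%(t["clock"],F,t["moment"]@AX,z))
    if F<11 or z<.0762: print("dropped"); break
E
```

```text
10 t 9.81 Fax 19.3 tau -0.14 z 0.0767
15 t 10.06 Fax 18.6 tau -0.13 z 0.0767
20 t 10.31 Fax 18.9 tau -0.07 z 0.0767
25 t 10.56 Fax 19.1 tau -0.12 z 0.0767
30 t 10.81 Fax 19.7 tau -0.12 z 0.0767
35 t 11.06 Fax 19.2 tau -0.12 z 0.0767
40 t 11.31 Fax 19.9 tau -0.12 z 0.0767
45 t 11.56 Fax 20.3 tau -0.16 z 0.0767
50 t 11.81 Fax 20.7 tau -0.13 z 0.0767
55 t 12.06 Fax 20.4 tau -0.09 z 0.0767
60 t 12.31 Fax 20.5 tau -0.12 z 0.0767
```

```bash
python3 - <<'E'
from h import *
from cell import manip, inverse_kinematics as ik
for d in [.0015,0,-.001,-.002,-.003,-.004,-.006,-.008]:
    manip.move_linear(on_axis(.0795-d),rate=.03); manip.dwell(.05); t=manip.state()
    F=t["contact_force"]@AX; z=(t["tool_pos"]-J[:3,3])@AX
    print("t %.2f d %.4f Fax %.1f tau %.2f z %.4f"%(t["clock"],d,F,t["moment"]@AX,z), np.round(t["contact_force"],1),"w %.4f"%t["gripper_width"])
    if F<-14: break
E
```

```text
t 12.61 d 0.0015 Fax 5.5 tau -0.00 z 0.0780 [-1.8  2.6  5.4] w 0.0604
t 12.91 d 0.0000 Fax 3.5 tau -0.02 z 0.0794 [-0.5  3.7  3.9] w 0.0604
t 13.21 d -0.0010 Fax -1.8 tau -0.00 z 0.0802 [ 2.8  3.3 -0.3] w 0.0605
t 13.51 d -0.0020 Fax -2.3 tau -0.02 z 0.0812 [ 2.5  4.8 -1. ] w 0.0604
t 13.81 d -0.0030 Fax -2.7 tau 0.01 z 0.0822 [ 2.4  3.8 -1.6] w 0.0605
t 14.11 d -0.0040 Fax -2.5 tau -0.00 z 0.0832 [ 2.9  4.5 -1.1] w 0.0606
t 14.41 d -0.0060 Fax -1.4 tau 0.01 z 0.0853 [ 2.1  4.4 -0.2] w 0.0602
t 14.71 d -0.0080 Fax -1.4 tau 0.03 z 0.0873 [ 1.2  4.7 -0.7] w 0.0603
```

```bash
python3 - <<'E'
from h import *
from cell import manip, cams, inverse_kinematics as ik
manip.move_linear(on_axis(.0795+.09),rate=.08); rep(manip,"lifted")
manip.dwell(.1)
a=cams.capture("side")["image"][90:290,180:450]; b=cams.capture("top")["image"][150:300,250:452]
cv2.imwrite("pics/lift.png",np.hstack([cv2.resize(a,(405,300)),cv2.resize(b,(404-10,300))]))
E
```

```text
lifted t=15.88 p [ 0.5343 -0.1168  0.1822] F [ 0.1  0.6 -0.4] Fax -0.4 M [-0.04  0.24  0.03] w 0.0604 j6 -0.220
```

View pics/lift.png

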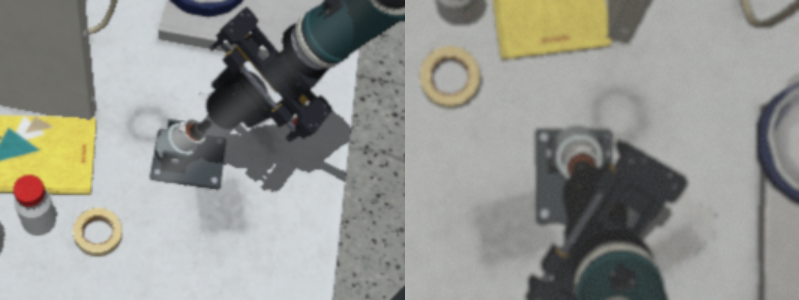

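Left: the cap has come off, clear of the jar; the white mouth at about (180,140) shows the amber bottle with its bulb at about (203,128) still inside. Right (top view): nothing else has moved. Next I stand the cap down.

```bash
python3 - <<'E'
from h import *
from cell import manip, cams, inverse_kinematics as ik
rv=tool_rot([0,0,1],np.radians(60))
manip.move_linear(manip.state()["tool_pos"]+[-.03,.03,.03],rate=.1)
manip.move_pose([.45,.07,.13],rv); manip.dwell(.2); t=rep(manip,"above"); F0=t["contact_force"][2]
c=cams.capture("side"); w=cloud(c).reshape(-1,3); col=c["image"].reshape(-1,3).max(1)
manip.move_linear([.45,.07,.040],rate=.1); manip.dwell(.1); t=rep(manip,"low"); F0=t["contact_force"][2]
for z in np.arange(.036,.014,-.001):
    manip.move_linear([.45,.07,z],rate=.03); t=manip.state(); dF=t["contact_force"][2]-F0
    if dF>4: break
t=rep(manip,"down z=%.4f dF=%.1f"%(z,dF))
manip.dwell(.1); t=rep(manip,"")
E
```

```text
above t=17.71 p [0.4503 0.0688 0.1306] F [-0.7 -0.5 -1.3] Fax -0.8 M [-0.04 -0.04  0.04] w 0.0605 j6 0.553
low t=18.91 p [0.4508 0.0701 0.0408] F [ 0.5 -0.6 -1. ] Fax -1.1 M [-0.04 -0.01 -0.04] w 0.0599 j6 0.554
down z=0.0250 dF=8.8 t=21.94 p [0.4502 0.07   0.026 ] F [-3.1 -0.   7.8] Fax 8.3 M [-0.08  0.61  0.02] w 0.0606 j6 0.554
 t=22.04 p [0.4501 0.07   0.0259] F [-3.4 -0.5  8. ] Fax 8.6 M [-0.05  0.53 -0.01] w 0.0604 j6 0.554
```

```bash
python3 - <<'E'
from h import *
from cell import manip, cams, inverse_kinematics as ik
manip.set_gripper(.088); rep(manip,"open")
manip.move_linear([.45,.07,.13],rate=.15)
q=np.array(manip.state()["joint_pos"]); manip.move_pose([.40,.10,.32],tool_rot([0,0,1],np.radians(60))); rep(manip,"away")
ims=[]
for n in ("top","side"):
    c=cams.capture(n); np.savez(f"{n}2.npz",**c); ims.append(c["image"]); w=cloud(c); 
    q=w.reshape(-1,3); m=(np.abs(q[:,0]-.45)<.05)&(np.abs(q[:,1]-.07)<.05)&(q[:,2]>.060)&(q[:,2]<.09)
    q=q[m]
    if len(q)>20:
        A=np.c_[q[:,:2],np.ones(len(q))]; print(n,"cap top",len(q),cv2.minEnclosingCircle(q[:,:2].astype(np.float32)),np.median(q[:,2]))
a=ims[0][170:290,230:390]; b=ims[1][140:260,240:400]
cv2.imwrite("pics/after.png",np.hstack([cv2.resize(x,(400,300),interpolation=cv2.INTER_CUBIC) for x in(a,b)]))
E
```

```text
open t=22.62 p [0.4499 0.07   0.0249] F [ 0.6 -0.   1. ] Fax 0.6 M [-0.01 -0.   -0.  ] w 0.0878 j6 0.554
away t=24.27 p [0.3995 0.0998 0.318 ] F [-0.7 -0.3  0.1] Fax 0.5 M [-0.02 -0.06  0.01] w 0.0879 j6 0.638
top cap top 290 ((0.44735366106033325, 0.06495903432369232), 0.030126379802823067) 0.07243717829192542
side cap top 600 ((0.4503244161605835, 0.06931260228157043), 0.03133625537157059) 0.07224882734757992
```

View pics/after.png

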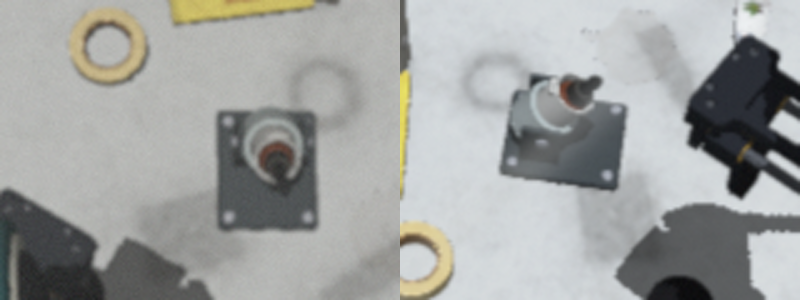

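Left and right: the jar mouth is open, with the bottle leaning in it (bulb at about (285,170) top, (590,85) side); the cap's top is at z = 72 mm, so it stands flat. I measure the bulb's axis in the jar frame next.

```bash
python3 - <<'E'
from h import *
for n in ("top","side"):
    c=dict(np.load(f"{n}2.npz")); w=cloud(c).reshape(-1,3); p=(w-J[:3,3])@J[:3,:3]
    p=p[(np.hypot(p[:,0],p[:,1])<.022)&(p[:,2]>.074)&(p[:,2]<.115)]; print(n,len(p),p[:,2].max())
    def res(v):
        q=p-[v[0],v[1],v[2]]; q=R.from_rotvec([v[3],v[4],0]).apply(q-[0,0,.07])+[0,0,.07]
        r=np.minimum(cylres(q-[0,0,.062],.012,.015),cylres(q-[0,0,.077],.0065,.025))
        return np.r_[r,v[3]*.05,v[4]*.05]
    s=least_squares(res,[0,0,.004,0,0],loss="soft_l1",f_scale=.0015); print(np.round(s.x,4),np.median(abs(s.fun)))
    for lo in np.arange(.074,.110,.006):
        m=(p[:,2]>=lo)&(p[:,2]<lo+.006); print("  z %.3f n %d"%(lo,m.sum()),np.round(np.r_[p[m].min(0)[:2],p[m].max(0)[:2]],4) if m.any() else "")
E
```

```text
top 91 0.10867286443974238
[ 0.0037 -0.      0.0049  0.0074 -0.0201] 0.0006672214629314527
  z 0.074 n 13 [-0.0084 -0.0118  0.0028  0.0114]
  z 0.080 n 38 [-0.0084 -0.0124  0.011   0.0087]
  z 0.086 n 7 [-0.0031 -0.0059  0.0012  0.0051]
  z 0.092 n 8 [-0.0035 -0.0065  0.0034  0.0045]
  z 0.098 n 17 [-0.0027 -0.0072  0.0084  0.0038]
  z 0.104 n 8 [-0.0003 -0.0054  0.0065  0.0014]
  z 0.110 n 0 
side 101 0.10704549696081729
[ 0.0024  0.0003  0.0045  0.0039 -0.0346] 0.0008868801500537425
  z 0.074 n 23 [-0.0102 -0.0127  0.0145  0.0045]
  z 0.080 n 36 [-0.0102 -0.0124  0.0111  0.0106]
  z 0.086 n 11 [-0.0043 -0.0089  0.0077  0.001 ]
  z 0.092 n 9 [-0.0036 -0.0075  0.0052  0.0026]
  z 0.098 n 19 [-0.0034 -0.0077  0.0084  0.0048]
  z 0.104 n 3 [-0.0002 -0.002   0.0046  0.0002]
  z 0.110 n 0
```

```bash
cat >> h.py <<'E'
OFF=J[:3,0]*.0025
E
python3 - <<'E'
from h import *
from cell import manip, cams, inverse_kinematics as ik
rv=tool_rot(AX,0)
manip.set_gripper(.05)
manip.move_pose(on_axis(.17)+OFF,rv); manip.move_linear(on_axis(.084)+OFF,rate=.1); rep(manip,"at bulb")
manip.set_gripper(.0,60); t=rep(manip,"gripped")
if .010<t["gripper_width"]<.016:
    manip.move_linear(on_axis(.094)+OFF,rate=.03); rep(manip,"up 10")
    manip.move_linear(on_axis(.180)+OFF,rate=.07); manip.dwell(.15); t=rep(manip,"out")
    c=cams.capture("side"); np.savez("side3.npz",**c); cv2.imwrite("pics/out.png",cv2.resize(c["image"][140:260,230:390],(640,480),interpolation=cv2.INTER_CUBIC))
E
```

```text
at bulb t=27.20 p [ 0.5753 -0.1141  0.108 ] F [ 0.1 -0.3 -0.6] Fax -0.6 M [ 0.04  0.24 -0.04] w 0.0502 j6 0.733
gripped t=27.88 p [ 0.5752 -0.1141  0.1077] F [0.1 0.3 1.3] Fax 1.1 M [ 0.05  0.19 -0.  ] w 0.0111 j6 0.733
up 10 t=28.37 p [ 0.57   -0.1145  0.1164] F [ 0.4 -0.4  0.3] Fax 0.1 M [-0.05  0.22  0.06] w 0.0109 j6 0.747
out t=29.89 p [ 0.527  -0.1173  0.19  ] F [-0.9 -0.1 -1.2] Fax -0.6 M [0.05 0.23 0.04] w 0.0113 j6 0.829
```

View pics/out.png

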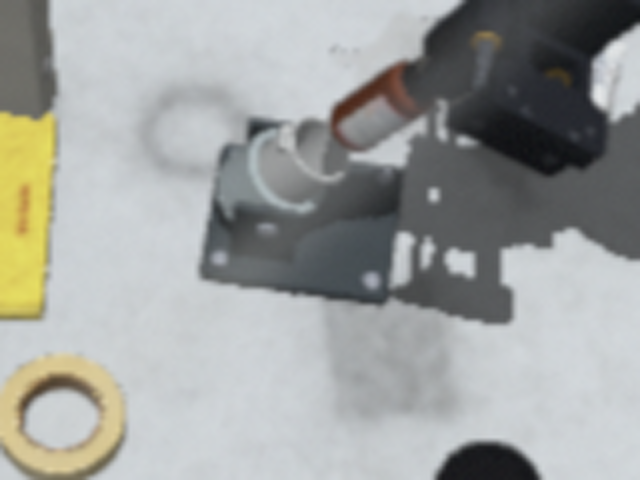

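The amber bottle (370,115) hangs clear of the jar mouth (320,150), in line with the gripper; the tape and the cap (485,465) are undisturbed. Next I carry it upright over the dish and measure its axis.

```bash
python3 - <<'E'
from h import *
from cell import manip, cams, inverse_kinematics as ik
rv=tool_rot([0,0,1],0)
manip.move_linear([.53,-.02,.25],rate=.1,rot=rv); rep(manip,"upright")
manip.move_linear([.592,.252,.22],rate=.15); manip.dwell(.3); t=rep(manip,"above dish")
Tt=np.eye(4); Tt[:3,:3]=R.from_rotvec(t["tcp_rot"]).as_matrix(); Tt[:3,3]=t["tool_pos"]
print("tool x",Tt[:3,0])
for n in ("side","top","wrist"):
    c=cams.capture(n); np.savez(f"{n}4.npz",**c); w=cloud(c,Tt if n=="wrist" else None)
    q=w.reshape(-1,3); m=(np.hypot(q[:,0]-.592,q[:,1]-.252)<.035)&(q[:,2]>.13)&(q[:,2]<.198); p=q[m]; print(n,len(p))
    if len(p)<30: continue
    def res(v):
        ax=np.array([v[2],v[3],1]); ax/=np.linalg.norm(ax); d=p-[v[0],v[1],.165]; 
        return np.linalg.norm(np.cross(d,ax),axis=1)-.0165
    s=least_squares(res,[.592,.252,0,0],loss="soft_l1",f_scale=.0015); print(" axis at z .165",np.round(s.x,4),"rms",np.median(abs(s.fun)),"zmin",p[:,2].min())
    dm=q[(np.hypot(q[:,0]-.592,q[:,1]-.252)<.06)&(q[:,2]>.03)&(q[:,2]<.05)]; print(" dish",len(dm),cv2.minEnclosingCircle(dm[:,:2].astype(np.float32)))
    if n=="side": cv2.imwrite("pics/dish4.png",cv2.resize(c["image"][230:380,170:370],(640,480)))
E
```

```text
upright t=31.23 p [ 0.5295 -0.0203  0.2495] F [-0.2 -0.4 -0.8] Fax -0.6 M [ 0.    0.03 -0.02] w 0.0105 j6 1.416
above dish t=33.55 p [0.592  0.2517 0.2201] F [-0.1  0.  -0.3] Fax -0.2 M [0.05 0.03 0.06] w 0.0111 j6 1.865
tool x [ 1.14443409e-04  3.52138269e-05 -9.99999993e-01]
side 88
 axis at z .165 [ 0.5914  0.2515 -0.0368 -0.0036] rms 0.00020689426183342213 zmin 0.14278483732887126
 dish 99 ((0.5916476845741272, 0.2515309453010559), 0.04107844829559326)
top 87
 axis at z .165 [ 0.5927  0.2528 -0.0412 -0.0103] rms 0.0003129360341370298 zmin 0.1424555922431464
 dish 109 ((0.5912545323371887, 0.25244641304016113), 0.04208044707775116)
wrist 1976
 axis at z .165 [ 0.593   0.2524 -0.0434 -0.002 ] rms 0.00022007602672474529 zmin 0.14180079987057057
 dish 1186 ((0.5928249955177307, 0.25159648060798645), 0.041502323001623154)
```

View pics/dish4.png

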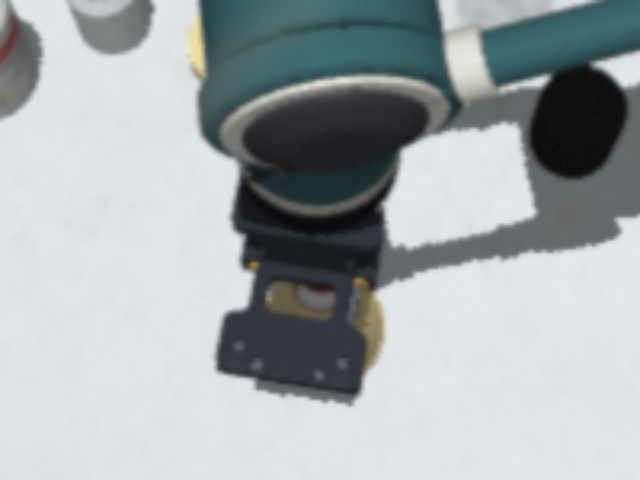

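The side view is mostly hidden by the wrist (tan dish at (360,330) below the gripper), but all three clouds agree: the bottle is over the dish centre and leans 2.4° towards -x. I correct that and lower it under force control.

```bash
python3 - <<'E'
from h import *
from cell import manip, cams, inverse_kinematics as ik
rv=(R.from_rotvec([-.004,.041,0])*R.from_rotvec(tool_rot([0,0,1],0))).as_rotvec()
x,y=.594,.252
manip.move_linear([x,y,.18],rate=.08,rot=rv); manip.move_linear([x,y,.094],rate=.06); manip.dwell(.2)
t=rep(manip,"low"); F0=np.mean([manip.state()["contact_force"][2]]+[(manip.dwell(.03),manip.state()["contact_force"][2])[1] for _ in range(4)])
for z in np.arange(.092,.074,-.001):
    manip.move_linear([x,y,z],rate=.03); manip.dwell(.03); dF=manip.state()["contact_force"][2]-F0
    if dF>2.5:
        manip.dwell(.05); dF=manip.state()["contact_force"][2]-F0
        if dF>2.5: break
t=rep(manip,"touch z %.4f dF %.1f"%(z,dF))
E
```

```text
low t=36.13 p [0.5942 0.2521 0.0943] F [ 0.8 -0.8 -0.3] Fax -0.6 M [-0.01  0.01  0.04] w 0.0109 j6 1.852
touch z 0.0810 dF 6.6 t=39.72 p [0.5945 0.2523 0.0821] F [-1. -1.  6.] Fax 5.8 M [-0.06  0.19 -0.04] w 0.0106 j6 1.852
```

```bash
python3 - <<'E'
from h import *
from cell import manip, cams
manip.move_linear([.594,.252,.0817],rate=.02)
manip.set_gripper(.03); manip.set_gripper(.06); rep(manip,"open")
manip.move_linear([.590,.252,.20],rate=.12); manip.dwell(.2); t=rep(manip,"up")
Tt=np.eye(4); Tt[:3,:3]=R.from_rotvec(t["tcp_rot"]).as_matrix(); Tt[:3,3]=t["tool_pos"]
cw=cams.capture("wrist"); w=cloud(cw,Tt)
manip.move_pose([.42,.0,.33],tool_rot([0,0,1],0)); rep(manip,"away")
def look(w,n):
    q=w.reshape(-1,3); p=q[(np.hypot(q[:,0]-.592,q[:,1]-.252)<.03)&(q[:,2]>.04)&(q[:,2]<.115)]
    def res(v):
        ax=np.array([v[2],v[3],1]); ax/=np.linalg.norm(ax); o=np.array([v[0],v[1],.003]); d=p-o; r=np.linalg.norm(np.cross(d,ax),axis=1); z=d@ax
        g=np.c_[r,0*r,z]; return np.minimum(np.minimum(cylres(g,.0165,.055),cylres(g-[0,0,.062],.012,.015)),cylres(g-[0,0,.077],.0065,.025))
    s=least_squares(res,[.592,.252,0,0],loss="soft_l1",f_scale=.0015); print(n,len(p),"base xy, tilt",np.round(s.x,4),np.median(abs(s.fun)),"zmax",p[:,2].max())
    dm=q[(np.hypot(q[:,0]-.592,q[:,1]-.252)<.06)&(np.hypot(q[:,0]-.592,q[:,1]-.252)>.03)&(q[:,2]>.031)&(q[:,2]<.05)]; print(" dish",len(dm),cv2.minEnclosingCircle(dm[:,:2].astype(np.float32)),"rim z med",np.median(dm[:,2]))
    for nm,a,b,zz in (("cap",.45,.07,.06),("tape",.703,.055,.012),("sjar",.801,.057,.09)):
        d=q[(np.hypot(q[:,0]-a,q[:,1]-b)<.055)&(q[:,2]>zz)&(q[:,2]<.13)]
        if len(d)>20 : print(" ",nm,cv2.minEnclosingCircle(d[:,:2].astype(np.float32)),d[:,2].max())
look(w,"wrist")
ims=[]
for n in ("top","side"):
    c=cams.capture(n); look(cloud(c),n); ims.append(c["image"])
cv2.imwrite("pics/fin.png",np.hstack([cv2.resize(ims[0][120:340,110:430],(400,300)),cv2.resize(ims[1][130:400,170:400],(400,300))]))
E
```

```text
open t=41.04 p [0.594  0.252  0.0817] F [-0.   0.2 -0.1] Fax -0.1 M [ 0.02 -0.05  0.  ] w 0.0599 j6 1.852
up t=42.38 p [0.5895 0.2518 0.1989] F [-0.4  0.2 -0.5] Fax -0.3 M [-0.03 -0.02 -0.02] w 0.0599 j6 1.856
away t=43.67 p [4.204e-01 4.000e-04 3.296e-01] F [-1.1 -0.2  0.2] Fax 0.7 M [-0.01  0.04 -0.04] w 0.0596 j6 1.442
wrist 1606 base xy, tilt [ 0.5943  0.252  -0.0244  0.0067] 0.0009911295900971936 zmax 0.10454999530015413
 dish 1696 ((0.5924702286720276, 0.25181785225868225), 0.04167976975440979) rim z med 0.036500997962093606
  tape ((0.7026902437210083, 0.05753275379538536), 0.0396897979080677) 0.02173383746517482
top 183 base xy, tilt [ 0.5914  0.2526  0.0182 -0.0008] 0.0012880009014571928 zmax 0.10552669849388585
 dish 189 ((0.5920119881629944, 0.25220775604248047), 0.04258020967245102) rim z med 0.03699069652709719
  tape ((0.7027475237846375, 0.056327249854803085), 0.03963030129671097) 0.026486227850686772
  sjar ((0.8007764220237732, 0.057751767337322235), 0.024077018722891808) 0.12775719047619327
side 222 base xy, tilt [ 0.5912  0.2531  0.0017 -0.027 ] 0.0009537195671493143 zmax 0.10499860829267682
 dish 261 ((0.591937780380249, 0.2508177161216736), 0.04163195937871933) rim z med 0.036699524483075785
  cap ((0.4503147304058075, 0.07011274248361588), 0.031640782952308655) 0.0773314088655821
  tape ((0.7014579176902771, 0.05606459826231003), 0.04000511020421982) 0.024699085041002267
  sjar ((0.7998407483100891, 0.05742206051945686), 0.023357871919870377) 0.1270387473818917
```

View pics/fin.png

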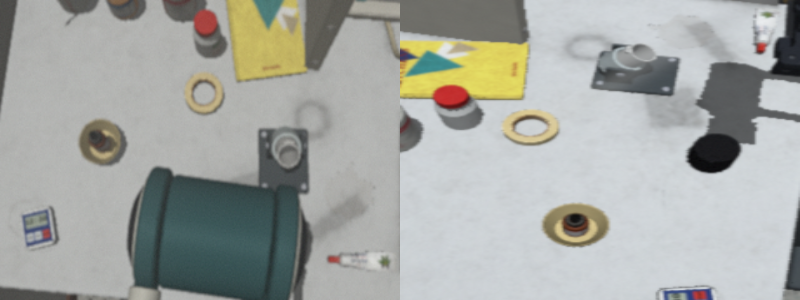

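The bottle stands upright in the dish ((100,140) in the top view, (575,222) in the side view). The cap stands at (714,152), and the tape, small jar and tube are where they were. I hand in.

```bash
python3 -c "
from cell import order, manip
print(order.close_job(), manip.state()['clock'])"
```

```text
the job is handed in; nothing more can be done
the job is handed in; nothing more can be done
```

The job is handed in, with the robot clock at about 44 s of the 59 s allowed. I pressed and turned the cap 90° anticlockwise, lifted it off and stood it on the worktop. I then drew the bottle out by its bulb and set it down in the dish. I closed the job without a verdict, as the interface gives none.

**Last checks:**
- **Bottle:** its base is within about 3 mm of the dish centre and its top is at about 105 mm. The three cameras put its tilt at 1.0–1.6°, in differing directions, which I read as fit noise.
- **Dish:** it has not moved, and its rim is level at about 37 mm.
- **Cap:** its top was at 72 mm, so it stands flat, and its position was unchanged at the end. The side camera's last highest point read 77 mm, which I take as noise.
- **Bystanders:** the tape roll and small jar are within about 2 mm of where they started. The grease tube I checked only by eye, and it looks unmoved.
- **Robot:** the gripper is open and the arm is clear of everything.

**Disagreement:** when I pressed the cap, it met hard resistance after about 3 mm, not the 5 mm stated. I felt no teeth drop in, and the turn took only about 0.1 N m. I never saw the inner part turn. That it passed 42–45° while still on the neck I infer only from the cap lifting off afterwards with just its own weight on the gripper.

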